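# Load the swing-out rotor in balance

### The job

Finish loading the swing-out centrifuge rotor on the bench so that it is balanced: every bucket gets one tube, and the two tubes of each cap colour hang exactly opposite each other. One orange-capped tube is already in its bucket and stays there; the white-capped tube has no partner, so leave it where it is in the green rack. Seat each tube upright and fully down in its bucket, and let go.

Things in the scene. Friction and masses are not known exactly. Their poses are not given: they have to be found in the camera images.
- tube_blue_1: 50 ml centrifuge tube with a blue screw cap, upright: pale body 28 mm in diameter with a tapered foot, cap 34 mm across, 110 mm tall, about 60 g. Origin at the tip of the foot, z up the tube (cap at 96 to 110 mm). Starts in any one of the rack's four holes. Caps of neighbours are 6 mm apart: grip the cap from above, a finger on each long side of the rack.
- tube_blue_2: 50 ml centrifuge tube with a blue screw cap, upright: pale body 28 mm in diameter with a tapered foot, cap 34 mm across, 110 mm tall, about 60 g. Origin at the tip of the foot, z up the tube (cap at 96 to 110 mm). Starts in any one of the rack's four holes. Caps of neighbours are 6 mm apart: grip the cap from above, a finger on each long side of the rack.
- tube_orange: 50 ml centrifuge tube with an orange screw cap, upright: pale body 28 mm in diameter with a tapered foot, cap 34 mm across, 110 mm tall, about 60 g. Origin at the tip of the foot, z up the tube (cap at 96 to 110 mm). Starts in any one of the rack's four holes. Caps of neighbours are 6 mm apart: grip the cap from above, a finger on each long side of the rack.
- tube_white: 50 ml centrifuge tube with a white screw cap, upright: pale body 28 mm in diameter with a tapered foot, cap 34 mm across, 110 mm tall, about 60 g. Origin at the tip of the foot, z up the tube (cap at 96 to 110 mm). The odd one, without a partner. Starts in any one of the rack's four holes and stays there.
- tube_loaded: 50 ml centrifuge tube with an orange screw cap, upright: pale body 28 mm in diameter with a tapered foot, cap 34 mm across, 110 mm tall, about 60 g. Origin at the tip of the foot, z up the tube (cap at 96 to 110 mm). Already seated in one rotor bucket (bucket_a) at the start, and stays there.
- bucket_a: Open steel bucket on the rotor, 80 mm from its upright axis; bore 32 mm, outside 40 mm (rim 45). Origin on its swing axis, mid-bore, 80 mm above the bench; x out from the rotor axis, z up. Rim 14 mm above the origin, inner floor 58 mm below (where a seated tube's tip rests). Already holds an orange-capped tube.
- bucket_b: Open steel bucket on the rotor, 80 mm from its upright axis; bore 32 mm, outside 40 mm (rim 45). Origin on its swing axis, mid-bore, 80 mm above the bench; x out from the rotor axis, z up. Rim 14 mm above the origin, inner floor 58 mm below (where a seated tube's tip rests). Empty; a quarter turn anticlockwise from bucket_a. If pushed it swings outward only, and falls back.
- bucket_c: Open steel bucket on the rotor, 80 mm from its upright axis; bore 32 mm, outside 40 mm (rim 45). Origin on its swing axis, mid-bore, 80 mm above the bench; x out from the rotor axis, z up. Rim 14 mm above the origin, inner floor 58 mm below (where a seated tube's tip rests). Empty; across the axis from bucket_a. If pushed, the rotor turns stiffly (0.15 N m) and stays.
- bucket_d: Open steel bucket on the rotor, 80 mm from its upright axis; bore 32 mm, outside 40 mm (rim 45). Origin on its swing axis, mid-bore, 80 mm above the bench; x out from the rotor axis, z up. Rim 14 mm above the origin, inner floor 58 mm below (where a seated tube's tip rests). Empty; across the axis from bucket_b.
- rack: Green plastic tube rack, 68 mm (x) by 170 mm (y) by 58 mm high, fast on the bench. Origin at the centre of its underside; four holes 30 mm wide in a row along its y axis at y = -60, -20, 20 and 60 mm. Tube tips rest on its floor, 4 mm above the bench, so that caps are 100 to 114 mm above the bench.

How it is judged:
By the outcome, as a careful person would: the job done as asked, in the order asked, and still so for the second after the job is handed in, with the robot touching nothing.
It also fails if it takes over 80 s, if anything falls off the work surface, if the arm or the gripper's body presses on something with over 40 N, if the wrist force passes 120 N, or if a joint passes its speed limit or range.

### The arm

A 6-joint arm with a two-finger parallel gripper is mounted at the origin on a cart in front of the work surface, level with it; the furniture and walls round the work are solid. World frame = base frame: x ahead of the robot, y to its left, z up, the work surface at z = 0. Lengths are in m, angles in rad, forces in N, time in s.
With the tool pointing down it reaches from about 0.25 to 0.85 m from the base axis. Payload 12.5 kg.
Tool frame: the origin (TCP) lies at the very end of the fingers, on their centre line; the grasp point (between the pads) lies 19 mm behind it; z points along the fingers, y is the line along which they close (so a half turn about z gives the same grasp; the last joint's range is limited). The gripper opens to 93 mm and grips with 3 to 60 N. Pads are 15 mm wide; open, the fingers measure 128 mm over their backs; the gripper's body (75 mm by 188 mm) begins 65 mm behind the grasp point.
Start: joints at [1.223, 0.351, 1.652, -0, 1.139, -0.085], TCP at [0.143, 0.531, 0.219] pointing down, gripper open.
Joint ranges: [-2.75, 2.75], [-0.79, 2.1], [0.01, 2.65], [-1.57, 4.71], [0.07, 3.14], [-2.87, 2.87]. Speed limits (rad/s): [2.22, 2.22, 2.79, 3.14, 3.14, 3.14].

### API

Orientations are given as a unit quaternion [w, x, y, z].
In Python, from plant import sense, grab_frame, sign_off gives the robot as it stands.
- The arm moves only by the tool jog_arm, never from a script. Its argument "targets" is a list that holds one entry, the list of rows, each a list of 7 numbers: the shift along the world's x, y, z in m, then the turn, a rotation vector about the world's x, y, z in rad, then the finger opening in m, from 0 to 0.093. In form: [[[x, y, z, wx, wy, wz, hand], ...]]. A call has 1 to 8 rows; each row shifts and turns the commanded pose from where the row before left it; what a row does not reach is not made up. A row lasts 1/12 s, in which the tool goes at most 41.7 mm and 7.16 degrees, less where a joint would pass 70% of its speed; a pose out of reach is approached as far as the arm can. A call with a gripper value outside its range is refused whole. The fingers move at their own pace and stop on an object; the grip force is fixed at half the most. Time passes only in rows, so rows that do not move let the fingers close. It gives the time, the measured TCP pose, the force, the opening and the grip force at its end, in the units of the state.
- sense(): the state, without advancing time (a new reading comes with each control period).
- grab_frame(name): name is "scene" or "top"; returns a dict with "pixels" (400x640x3 uint8, blue, green, red), "vertical_fov" (degrees; the focal length in pixels is half the picture's height over the tangent of half this angle, whatever the lens; pixels are square), "cx", "cy" (the principal point, pixels), "R" (3x3) and "t" (3): a world point X has camera coordinates R X + t. Camera axes: x right, y down, z forward; pixel columns grow to the right and rows downward; lengths in m; the calibration is good to about 2 mm. A picture is of the moment at which its call begins. There is no depth.
- sign_off(): hands the job in; it is judged then, once.
The state is a dict: "time": time; "joint_positions": joint angles; "dq": joint speeds; "joint_efforts": joint torques, N m; "tcp_pos": TCP position; "eef_rot": TCP orientation; "ft_force": force on the tool from outside, world axes, zero at the start; "torque": the same for the moment, N m; "gripper_width": opening from 0.0 (shut) to 1.0 (fully open); "grip_force": force on a finger pad.
Only numpy, scipy, OpenCV 4.12 (cv2) and the standard library are available. Lean on these libraries where they do the work, as an engineer would, in place of code of your own. Each camera call takes 0.05 s, during which the arm holds its last target. There are 200 camera calls.

## Working session

There is one attempt and no reset: what is moved stays moved. The work goes in short steps, Python scripts to look and compute and a tool call to move; the robot and the scene stay as the last step left them, time stands still between calls to the robot, and variables do not carry over. Pictures are saved under pics/ and viewed, at most 14 in all, crops included, and the job is handed in when it is done.

Besides the shell and the picture viewer there is one more tool, called after ">>>" as name([rows], argument=value, ...), one row to a line, values as JSON. jog_arm: Moves the arm, as the interface text tells. Its arguments: {"type":"object","properties":{"targets":{"type":"array","items":{"type":"array","items":{"type":"array","items":{"type":"number"}}}}},"required":["targets"]}

```bash
mkdir -p pics; ls
python3 - <<'E'
from plant import *
import cv2
s=sense();print(s)
for n in("scene","top"):
    f=grab_frame(n);cv2.imwrite(f"pics/{n}0.png",f["pixels"])
    print(n,f["vertical_fov"],f["cx"],f["cy"],f["R"],f["t"])
E
```

```text
pics
{'time': 0.0, 'joint_positions': array([ 1.22339705e+00,  3.51234104e-01,  1.65242260e+00, -5.90931391e-06,
        1.13908491e+00, -8.45867976e-02]), 'dq': array([ 1.06303829e-03, -6.47678871e-04, -1.36960573e-03,  2.63509016e-03,
        7.34207681e-05, -7.16513587e-04]), 'joint_efforts': array([-9.07041867e-04, -4.97323680e+01, -2.85252464e+01,  6.98476285e-02,
        2.58305127e-02, -1.01110718e-04]), 'tcp_pos': array([0.14274199, 0.5308015 , 0.21810316]), 'eef_rot': array([-1.20500374e-04,  1.31027141e-01,  9.91378615e-01, -5.61705383e-04]), 'ft_force': array([ 0.21408331, -0.21516496,  0.34506424]), 'torque': array([0.00858635, 0.00133689, 0.00146742]), 'grip_force': 0.0, 'gripper_width': 1.0030288226188184}
scene 49.17218149013877 324.41696468523656 195.2981730437663 [[ 0.53263156 -0.84629052 -0.00979705]
 [-0.57058082 -0.35050993 -0.74268454]
 [ 0.62509291  0.40116724 -0.66956979]] [-0.17981383  0.44180548  0.59056027]
top 56.12077562885749 316.68783454110326 190.72210633557862 [[-0.00585222 -0.99997962  0.00255244]
 [-0.98830477  0.00539491 -0.15239612]
 [ 0.15237924 -0.00341444 -0.9883162 ]] [0.15164764 0.56859553 0.83246863]
```

View pics/scene0.png

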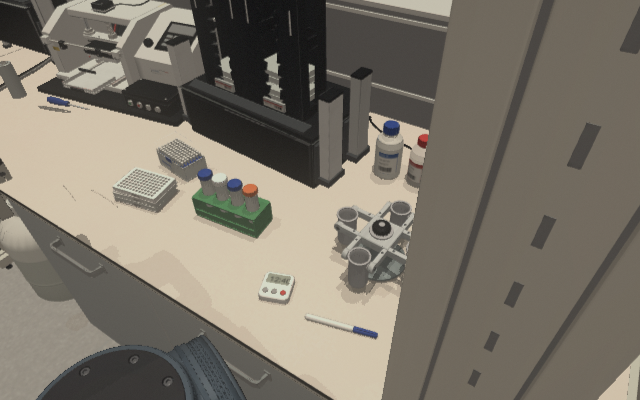

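View pics/top0.png

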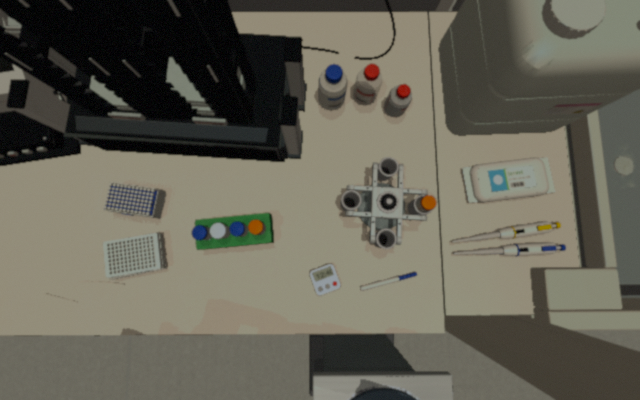

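```bash
python3 - <<'E'
import cv2,numpy as np
a=cv2.imread("pics/top0.png")
c=cv2.resize(a[150:260,330:450],None,fx=5,fy=5,interpolation=cv2.INTER_CUBIC)
d=cv2.resize(a[205:255,185:280],None,fx=5,fy=5,interpolation=cv2.INTER_CUBIC)
cv2.imwrite("pics/z1.png",c);cv2.imwrite("pics/z2.png",d)
E
cat > h.py <<'E'
import numpy as np,cv2
from scipy.optimize import least_squares
def foc(f): return 200/np.tan(np.radians(f["vertical_fov"])/2)
def proj(f,X):
    c=np.atleast_2d(X)@np.array(f["R"]).T+f["t"]; return c[:,:2]/c[:,2:]*foc(f)+[f["cx"],f["cy"]]
def circ(x,y,z,r,n=60):
    a=np.linspace(0,2*np.pi,n,endpoint=False); return np.c_[x+r*np.cos(a),y+r*np.sin(a),np.full(n,z)]
def back(f,uv,z):
    d=np.array(f["R"]).T@np.array([(uv[0]-f["cx"])/foc(f),(uv[1]-f["cy"])/foc(f),1]); o=-np.array(f["R"]).T@f["t"]
    return (o+d*(z-o[2])/d[2])[:2]
def hullc(f,x,y,zt,r=.017,h=.014):
    p=cv2.convexHull(proj(f,np.r_[circ(x,y,zt,r),circ(x,y,zt-h,r)]).astype(np.float32)*16)
    m=cv2.moments(p); return np.array([m["m10"]/m["m00"],m["m01"]/m["m00"]])/16,m["m00"]/256
def cap(f,uv,zt):
    x0=back(f,uv,zt-.007); return least_squares(lambda q:hullc(f,*q,zt)[0]-uv,x0,diff_step=1e-3).x
def mask(img,col):
    h=cv2.cvtColor(img,cv2.COLOR_BGR2HSV); H,S,V=[h[...,i].astype(int) for i in range(3)]
    return ((S>150)&(V>80)&((abs(H-112)<12) if col=="blue" else (H>6)&(H<18))).astype(np.uint8)
def blobs(img,col,amin=60):
    n,l,s,c=cv2.connectedComponentsWithStats(mask(img,col)); return [(c[i],s[i,4]) for i in range(1,n) if s[i,4]>amin]
E
python3 - <<'E'
from h import *
from plant import *
f=grab_frame("top");g=f["pixels"]
for c in("blue","orange"):
    for uv,a in blobs(g,c):
        for zt in(.114,.132):
            p=cap(f,uv,zt);print(c,uv.round(1),a,zt,p.round(4),round(hullc(f,*p,zt)[1]))
E
```

```text
blue [333.7  71.9] 162 0.114 [0.8327 0.1085] 208
blue [333.7  71.9] 162 0.132 [0.8238 0.1094] 217
blue [236.3 228.4] 156 0.114 [0.4793 0.32  ] 224
blue [236.3 228.4] 156 0.132 [0.4784 0.3162] 234
blue [199.1 232.2] 141 0.114 [0.4718 0.3989] 235
blue [199.1 232.2] 141 0.132 [0.471  0.3933] 246
orange [428.1 202.2] 170 0.114 [ 0.5333 -0.091 ] 227
orange [428.1 202.2] 170 0.132 [ 0.5311 -0.0856] 238
orange [255.4 226.6] 171 0.114 [0.483  0.2796] 218
orange [255.4 226.6] 171 0.132 [0.4819 0.2767] 229
```

View pics/z1.png

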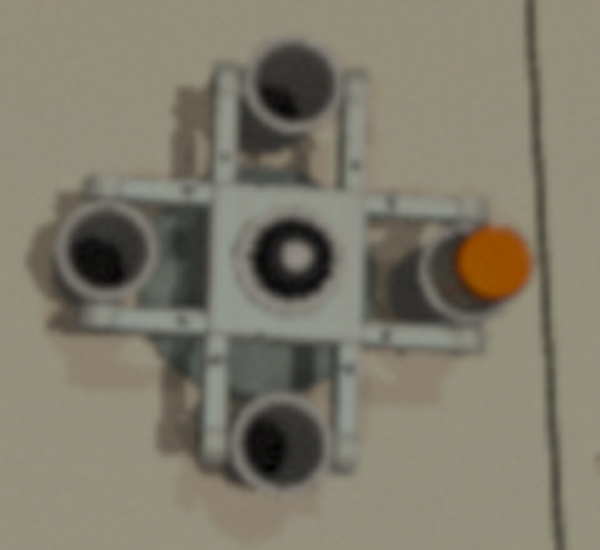

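The zoom shows the empty bucket rims at about (388.2,166.8) [b], (350.6,199.6) [c] and (385.8,238.0) [d] in the top view, with the orange cap of bucket_a at (428,202).

```bash
sed -i 's/S>150)&(V>80)/S>110)\&(V>40)/' h.py
python3 - <<'E'
from h import *
from plant import *
f=grab_frame("top");g=f["pixels"];s=grab_frame("scene")
print(foc(f))
P={"b":(388.2,166.8),"c":(350.6,199.6),"d":(385.8,238.0)}
W={k:back(f,v,.094) for k,v in P.items()}
for c in("blue","orange"):
    for n,F in(("top",f),("scene",s)):
      for uv,a in blobs(F["pixels"],c):
        zt=.132 if n=="top" and uv[0]>400 else .114
        p=cap(F,uv,zt);print(n,c,uv.round(1),a,p.round(4),round(hullc(F,*p,zt)[1]))
        if zt>.12: W["a"]=p
print({k:v.round(4) for k,v in W.items()})
def r(q):
    return np.r_[tuple(W[k]-q[:2]-.08*np.array([np.cos(q[2]+i*np.pi/2),np.sin(q[2]+i*np.pi/2)]) for i,k in enumerate("abcd"))]
o=least_squares(r,[.53,0,-1.57],x_scale=[.01,.01,.1]);print(o.x.round(4),(o.fun*1000).round(1))
for i,k in enumerate("abcd"): print(k,(o.x[:2]+.08*np.array([np.cos(o.x[2]+i*np.pi/2),np.sin(o.x[2]+i*np.pi/2)])).round(4))
E
```

```text
375.19078800358716
top blue [333.5  73.2] 226 [0.8295 0.1089] 208
top blue [236.6 228.5] 171 [0.4792 0.3194] 224
top blue [199.5 232.2] 162 [0.4719 0.398 ] 235
scene blue [390.7 127.3] 170 [0.8582 0.128 ] 142
scene blue [204.2 172.5] 80 [0.4764 0.4043] 192
scene blue [233.9 182.8] 88 [0.4839 0.3237] 203
top orange [427.8 202.4] 198 [ 0.5307 -0.085 ] 238
top orange [255.7 226.7] 179 [0.4827 0.2788] 218
scene orange [249.4 189.9] 160 [0.4835 0.2799] 211
{'b': array([ 0.6145, -0.0105]), 'c': array([0.5416, 0.0744]), 'd': array([4.576e-01, 1.000e-04]), 'a': array([ 0.5307, -0.085 ])}
[ 0.5361 -0.0052 -1.6388] [ 0.   0.  -1.4  0.2  0.  -0.1  1.4 -0.1]
a [ 0.5307 -0.0851]
b [ 0.6159 -0.0107]
c [0.5415 0.0746]
d [4.563e-01 2.000e-04]
```

View pics/z2.png

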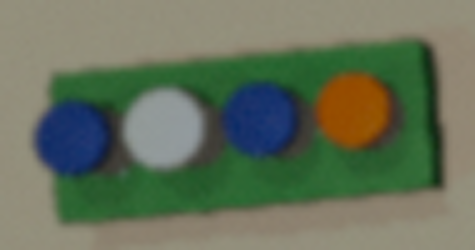

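The rack, left to right, holds blue (199,232), white (218,231), blue (237,228) and orange (256,227). Orange goes to c, and the blues go to b and d. I'm moving to the orange cap first.

>>> jog_arm([
  [[0.021,-0.016,0,0,0,-0.076,0.07],[0.021,-0.016,0,0,0,-0.076,0.07],[0.021,-0.016,0,0,0,-0.076,0.07],[0.021,-0.016,0,0,0,-0.076,0.07],[0.021,-0.016,0,0,0,-0.076,0.07],[0.021,-0.016,0,0,0,-0.076,0.07],[0.021,-0.016,0,0,0,-0.076,0.07],[0.021,-0.016,0,0,0,-0.076,0.07]],
])

```text
time: 0.92
tcp_pos: [0.3117, 0.4022, 0.2186]
eef_rot: [-0.0, 0.423, 0.906, -0.0]
ft_force: [0.5, 0.7, 0.4]
gripper_width: 0.755
grip_force: 0.0
```

>>> jog_arm([
  [[0.021,-0.016,0,0,0,-0.076,0.07],[0.021,-0.016,0,0,0,-0.076,0.07],[0.021,-0.016,0,0,0,-0.076,0.07],[0.021,-0.016,0,0,0,-0.076,0.07],[0.021,-0.016,0,0,0,-0.076,0.07],[0.021,-0.016,0,0,0,-0.076,0.07],[0.021,-0.014,0,0,0,-0.076,0.07],[0,0,0,0,0,0,0.07]],
])

```text
time: 1.58
tcp_pos: [0.4606, 0.291, 0.2185]
eef_rot: [0.0, 0.648, 0.762, 0.0]
ft_force: [-0.2, -0.4, 0.2]
gripper_width: 0.753
grip_force: 0.0
```

>>> jog_arm([
  [[0.0111,-0.0059,0,0,0,-0.035,0.07],[0.0111,-0.0059,0,0,0,-0.035,0.07],[0,0,-0.03,0,0,0,0.07],[0,0,-0.03,0,0,0,0.07],[0,0,-0.03,0,0,0,0.07],[0,0,0,0,0,0,0.07]],
])

```text
time: 2.08
tcp_pos: [0.4777, 0.2802, 0.1238]
eef_rot: [-0.002, 0.672, 0.741, -0.004]
ft_force: [-1.2, -0.5, -1.0]
gripper_width: 0.751
grip_force: 0.0
```

Run:
```python
from h import *
from plant import *
f=grab_frame("scene");cv2.imwrite("pics/s1.png",cv2.resize(f["pixels"][80:260,150:390],None,fx=3,fy=3,interpolation=cv2.INTER_CUBIC))
f=grab_frame("top");cv2.imwrite("pics/t1.png",cv2.resize(f["pixels"][150:350,150:350],None,fx=3,fy=3,interpolation=cv2.INTER_CUBIC))
```

```text
(no output)
```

View pics/s1.png

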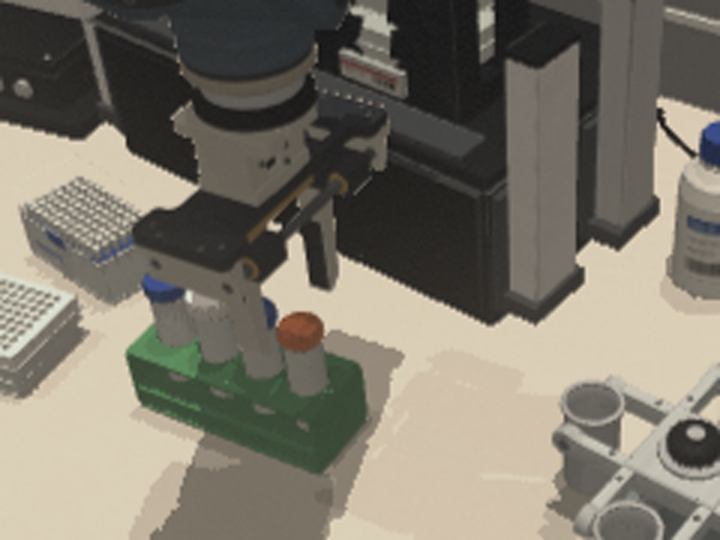

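The scene view shows the fingers astride the orange cap at (300,330), with the near finger at about (265,370) and the far one at about (322,285). I'll check the projection of the finger tips.

Run:
```python
from h import *
from plant import *
f=grab_frame("scene");s=sense();p=s["tcp_pos"];w,x,y,z=s["eef_rot"]
a=2*np.arctan2(y,x)-np.pi/2;d=np.array([np.cos(a),np.sin(a),0]);print(p,a,s["joint_positions"])
for k in(-.035,0,.035): print(k,(proj(f,p+k*d)-[150,80])*3)
for q in([.4828,.2792,.114],): print(proj(f,q)*3-[450,240])
```

```text
[0.48076366 0.28177511 0.13002173] 0.09788625866649037 [4.46577948e-01 4.69906559e-01 1.71519626e+00 3.76219611e-05
 9.55197962e-01 3.48669984e-01]
-0.035 [[260.45759014 335.96971733]]
0 [[289.48052424 306.08589523]]
0.035 [[317.07450458 277.673413  ]]
[[297.07711323 323.00399284]]
```

>>> jog_arm([
  [[0,0,0,0,0,0,0.07]],
])

```text
time: 2.32
tcp_pos: [0.4811, 0.2819, 0.1307]
eef_rot: [0.001, 0.672, 0.741, 0.001]
ft_force: [0.4, -0.1, 0.2]
gripper_width: 0.751
grip_force: 0.0
```

>>> jog_arm([
  [[0.0017,-0.0028,-0.014,0,0,-0.006,0.07],[0,0,-0.015,0,0,0,0.07],[0,0,-0.014,0,0,0,0.07],[0,0,0,0,0,0,0.07],[0,0,0,0,0,0,0.02],[0,0,0,0,0,0,0.02],[0,0,0,0,0,0,0.02],[0,0,0,0,0,0,0.02]],
])

```text
time: 2.98
tcp_pos: [0.4822, 0.2788, 0.0867]
eef_rot: [0.0, 0.674, 0.739, 0.001]
ft_force: [-0.1, 1.1, 0.1]
gripper_width: 0.517
grip_force: 0.0
```

>>> jog_arm([
  [[0,0,0,0,0,0,0.02],[0,0,0.01,0,0,0,0.02],[0,0,0.02,0,0,0,0.02],[0,0,0.03,0,0,0,0.02],[0,0,0.03,0,0,0,0.02],[0,0,0.03,0,0,0,0.02],[0,0,0.03,0,0,0,0.02],[0,0,0.01,0,0,0,0.02]],
])

```text
time: 3.65
tcp_pos: [0.4829, 0.2791, 0.2508]
eef_rot: [0.001, 0.674, 0.739, 0.003]
ft_force: [0.9, 0.7, -0.6]
gripper_width: 0.352
grip_force: 30.0
```

Run:
```python
from h import *
from plant import *
f=grab_frame("scene");p=sense()["tcp_pos"];print(p,sense()["ft_force"])
u=proj(f,p)[0].astype(int);print(u);x,y=u-[70,60]
print(proj(f,[p+[0,0,.005],p+[0,0,.019],p-[0,0,.084]])*1-[x,y])
cv2.imwrite("pics/s2.png",cv2.resize(f["pixels"][y:y+150,x:x+140],None,fx=4,fy=4,interpolation=cv2.INTER_CUBIC))
```

```text
[0.48302486 0.27915709 0.2504648 ] [-0.04568957 -0.2407045   0.80948927]
[240 133]
[[69.82352679 58.63881052]
 [68.78848967 52.39931151]
 [75.89526073 95.24095475]]
```

View pics/s2.png

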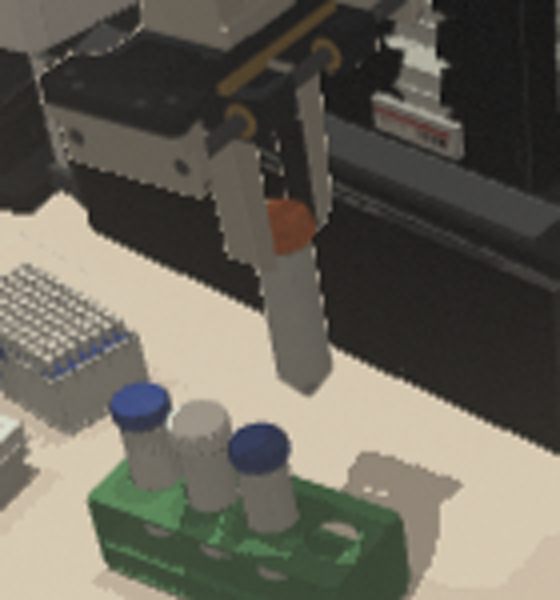

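Orange is held by the cap, upright; the tube tip is at about (307,393) in the crop. Next I carry it over bucket c.

>>> jog_arm([
  [[0.0073,-0.0255,0,0,0,-0.02,0.02],[0.0073,-0.0255,0,0,0,-0.02,0.02],[0.0073,-0.0255,0,0,0,-0.02,0.02],[0.0073,-0.0255,0,0,0,-0.02,0.02],[0.0073,-0.0255,0,0,0,-0.02,0.02],[0.0073,-0.0255,0,0,0,-0.02,0.02],[0.0073,-0.0255,0,0,0,-0.02,0.02],[0.0075,-0.026,0,0,0,-0.02,0.02]],
])

```text
time: 4.37
tcp_pos: [0.5399, 0.0727, 0.2443]
eef_rot: [-0.001, 0.731, 0.682, -0.001]
ft_force: [-0.2, 1.2, -0.7]
gripper_width: 0.354
grip_force: 30.0
```

>>> jog_arm([
  [[0,0,-0.01,0,0,0,0.02],[0,0,-0.02,0,0,0,0.02],[0,0,-0.015,0,0,0,0.02],[0,0,0,0,0,0,0.02],[0,0,0,0,0,0,0.02],[0,0,0,0,0,0,0.02]],
])

```text
time: 4.87
tcp_pos: [0.5404, 0.0744, 0.2009]
eef_rot: [0.0, 0.731, 0.683, 0.0]
ft_force: [0.3, -0.5, -0.6]
gripper_width: 0.353
grip_force: 30.0
```

```bash
cat > look.py <<'E'
import sys
from h import *
from plant import *
col,bx,by,name,doff=sys.argv[1],float(sys.argv[2]),float(sys.argv[3]),sys.argv[4],float(sys.argv[5])
s=sense();p=s["tcp_pos"];w,qx,qy,qz=s["eef_rot"];print("tcp",p.round(4),"ang",round(2*np.arctan2(qy,qx)-np.pi/2,3),"F",s["ft_force"].round(1),s["gripper_width"])
f=grab_frame("scene");t=grab_frame("top");g=f["pixels"].copy()
for q,c in((circ(bx,by,.094,.016),(0,255,0)),(circ(bx,by,.094,.0225),(0,255,0)),(circ(p[0],p[1],p[2]-doff+.02,.014),(0,0,255))):
    pass
def draw(F,x,y,w,h,k):
    im=cv2.resize(F["pixels"][y:y+h,x:x+w],None,fx=k,fy=k,interpolation=cv2.INTER_CUBIC)
    for q,c in((circ(bx,by,.094,.0225),(0,255,0)),(circ(p[0],p[1],p[2]-doff+.022,.014),(0,0,255))):
        cv2.polylines(im,[((proj(F,q)-[x,y]+.5)*k).astype(int)],True,c,1)
    return im
u=proj(f,[bx,by,.12])[0].astype(int)-[50,60];v=proj(t,[bx,by,.12])[0].astype(int)-[50,60]
cv2.imwrite(f"pics/{name}.png",np.hstack([draw(f,*u,100,120,4),draw(t,*v,100,120,4)]))
E
python3 look.py orange .5415 .0746 c1 .09
```

```text
tcp [0.5404 0.0744 0.2009] ang -0.068 F [ 0.3 -0.5 -0.6] 0.35278302806137035
```

View pics/c1.png

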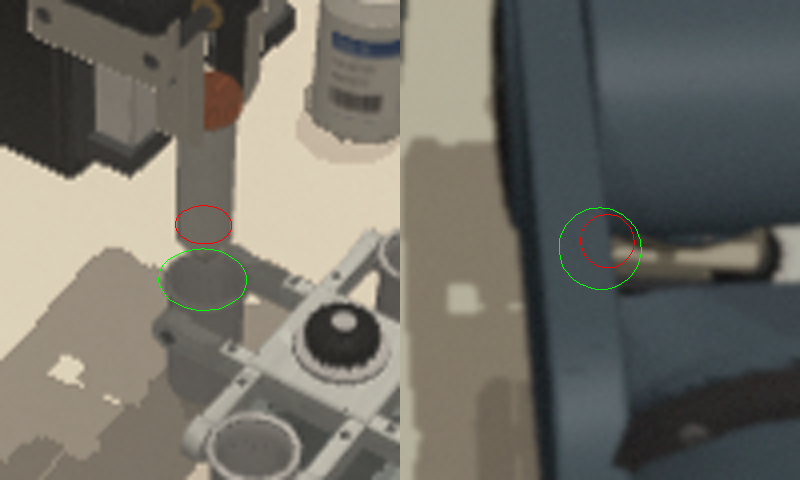

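The tube (edges 178–236 in the crop) hangs just above the bucket c rim (162–243), within about 1.5 mm. I'm nudging it and lowering it.

>>> jog_arm([
  [[0.0003,0.001,-0.008,0,0,0,0.02],[0,0,-0.01,0,0,0,0.02],[0,0,-0.01,0,0,0,0.02],[0,0,-0.005,0,0,0,0.02],[0,0,0,0,0,0,0.02]],
])

```text
time: 5.38
tcp_pos: [0.5399, 0.0749, 0.1659]
eef_rot: [-0.001, 0.731, 0.683, -0.001]
ft_force: [-0.0, -0.9, -0.9]
gripper_width: 0.353
grip_force: 30.0
```

```bash
python3 look.py orange .5415 .0746 c2 .09
```

```text
tcp [0.5399 0.0749 0.1659] ang -0.068 F [-0.  -0.9 -0.9] 0.3532811911949178
```

View pics/c2.png

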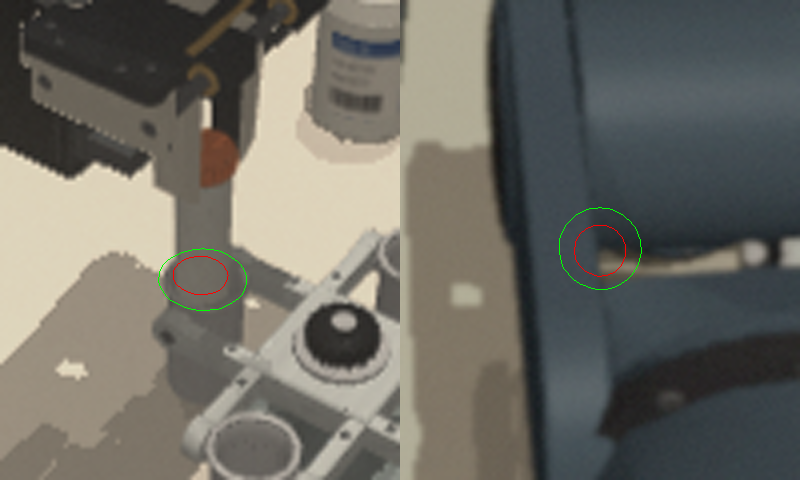

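The tip has entered the bore: the near rim, at about (200,300), hides the foot, and there is no contact force. I'm continuing down.

>>> jog_arm([
  [[0.0006,0,-0.01,0,0,0,0.02],[0,0,-0.01,0,0,0,0.02],[0,0,-0.01,0,0,0,0.02],[0,0,-0.01,0,0,0,0.02],[0,0,-0.005,0,0,0,0.02],[0,0,0,0,0,0,0.02]],
])

```text
time: 5.98
tcp_pos: [0.5407, 0.0749, 0.1211]
eef_rot: [-0.001, 0.731, 0.683, -0.001]
ft_force: [-0.2, -1.4, -0.9]
gripper_width: 0.351
grip_force: 30.0
```

>>> jog_arm([
  [[0,0,-0.003,0,0,0,0.02],[0,0,-0.002,0,0,0,0.02],[0,0,-0.002,0,0,0,0.02],[0,0,0,0,0,0,0.02]],
])

```text
time: 6.32
tcp_pos: [0.5413, 0.075, 0.1155]
eef_rot: [0.0, 0.731, 0.683, 0.0]
ft_force: [-0.2, -1.1, -1.3]
gripper_width: 0.354
grip_force: 30.0
```

>>> jog_arm([
  [[0,0,-0.002,0,0,0,0.02],[0,0,-0.001,0,0,0,0.02],[0,0,-0.001,0,0,0,0.02],[0,0,0,0,0,0,0.02],[0,0,0,0,0,0,0.02]],
])

```text
time: 6.73
tcp_pos: [0.5433, 0.075, 0.1143]
eef_rot: [0.002, 0.731, 0.683, 0.002]
ft_force: [-2.2, -2.3, 20.5]
gripper_width: 0.354
grip_force: 30.0
```

Contact at 20 N with the TCP at 0.114, which is the expected floor. I'm releasing.

>>> jog_arm([
  [[0,0,0.001,0,0,0,0.07],[0,0,0,0,0,0,0.07],[0,0,0,0,0,0,0.07],[0,0,0,0,0,0,0.07],[0,0,0,0,0,0,0.07],[0,0,0.015,0,0,0,0.07],[0,0,0.03,0,0,0,0.07],[0,0,0.03,0,0,0,0.07]],
])

```text
time: 7.4
tcp_pos: [0.5405, 0.075, 0.1876]
eef_rot: [-0.001, 0.731, 0.683, -0.001]
ft_force: [1.4, -0.8, 1.1]
gripper_width: 0.75
grip_force: 0.0
```

>>> jog_arm([
  [[-0.0075,0.029,0.02,0,0,0.02,0.07],[-0.0075,0.029,0.01,0,0,0.02,0.07],[-0.0075,0.029,0,0,0,0.02,0.07],[-0.0075,0.029,0,0,0,0.02,0.07],[-0.0075,0.029,0,0,0,0.02,0.07],[-0.0075,0.029,0,0,0,0.02,0.07],[-0.0075,0.029,0,0,0,0.02,0.07],[-0.0075,0.029,0,0,0,0.02,0.07]],
])

```text
time: 8.07
tcp_pos: [0.4806, 0.3084, 0.2175]
eef_rot: [-0.0, 0.673, 0.739, -0.0]
ft_force: [1.6, -0.3, 0.6]
gripper_width: 0.753
grip_force: 0.0
```

>>> jog_arm([
  [[0,0.012,0,0,0,0,0.07],[0,0,0,0,0,0,0.07],[0,0,0,0,0,0,0.07]],
])

```text
time: 8.32
tcp_pos: [0.4813, 0.3188, 0.2173]
eef_rot: [0.0, 0.674, 0.739, -0.0]
ft_force: [0.1, -0.1, 0.6]
gripper_width: 0.752
grip_force: 0.0
```

```bash
cat > chk.py <<'E'
from h import *
from plant import *
s=sense();w,x,y,z=s["eef_rot"];print(s["tcp_pos"].round(4),round(2*np.arctan2(y,x)-np.pi/2,3))
for n in("top","scene"):
    f=grab_frame(n)
    for c in("blue","orange"):
        for uv,a in blobs(f["pixels"],c):
            for zt in(.114,.132): print(n,c,uv.round(1),a,zt,cap(f,uv,zt).round(4))
    cv2.imwrite(f"pics/chk_{n}.png",f["pixels"])
E
python3 chk.py
```

```text
[0.4813 0.3188 0.2173] 0.092
top blue [333.5  73.3] 226 0.114 [0.8293 0.1089]
top blue [333.5  73.3] 226 0.132 [0.8205 0.1098]
top orange [352.4 198.6] 185 0.114 [0.5419 0.072 ]
top orange [352.4 198.6] 185 0.132 [0.5395 0.0738]
top orange [427.9 201.7] 194 0.114 [ 0.5343 -0.0906]
top orange [427.9 201.7] 194 0.132 [ 0.5321 -0.0852]
scene blue [390.7 127.2] 168 0.114 [0.8585 0.1284]
scene blue [390.7 127.2] 168 0.132 [0.8327 0.1178]
scene orange [347.2 202.8] 178 0.114 [0.5578 0.0819]
scene orange [347.2 202.8] 178 0.132 [0.5409 0.0727]
```

Both cameras put the new orange cap at about (0.540, 0.073) at seated height, so it is in. Next is blue_2.

>>> jog_arm([
  [[-0.002,0.0008,-0.02,0,0,0,0.07],[0,0,-0.03,0,0,0,0.07],[0,0,-0.03,0,0,0,0.07],[0,0,-0.025,0,0,0,0.07],[0,0,-0.015,0,0,0,0.07],[0,0,-0.01,0,0,0,0.07],[0,0,0,0,0,0,0.05],[0,0,0,0,0,0,0.02]],
])

```text
time: 9.08
tcp_pos: [0.4798, 0.3193, 0.0881]
eef_rot: [0.0, 0.674, 0.739, 0.0]
ft_force: [-0.2, -0.1, 0.1]
gripper_width: 0.655
grip_force: 0.0
```

>>> jog_arm([
  [[0,0,0,0,0,0,0.02],[0,0,0,0,0,0,0.02],[0,0,0,0,0,0,0.02],[0,0,0,0,0,0,0.02],[0,0,0,0,0,0,0.02],[0,0,0,0,0,0,0.02],[0,0,0,0,0,0,0.02]],
])

```text
time: 9.67
tcp_pos: [0.4795, 0.32, 0.0881]
eef_rot: [0.0, 0.674, 0.739, 0.0]
ft_force: [0.5, -0.6, 4.6]
gripper_width: 0.355
grip_force: 30.0
```

>>> jog_arm([
  [[0,0,0.01,0,0,0,0.02],[0,0,0.02,0,0,0,0.02],[0,0,0.03,0,0,0,0.02],[0,0,0.03,0,0,0,0.02],[0,0,0.03,0,0,0,0.02],[0,0,0.03,0,0,0,0.02],[0,0,0.01,0,0,0,0.02],[0,0,0,0,0,0,0.02]],
])

```text
time: 10.33
tcp_pos: [0.48, 0.3203, 0.2504]
eef_rot: [0.001, 0.674, 0.739, 0.002]
ft_force: [0.6, -0.5, -0.3]
gripper_width: 0.355
grip_force: 30.0
```

Run:
```python
from h import *
from plant import *
f=grab_frame("top");g=f["pixels"]
for uv,a in blobs(g,"orange"): print(uv,a,cap(f,uv,.132))
x,y=330,150;k=5
im=cv2.resize(g[y:y+110,x:x+120],None,fx=k,fy=k,interpolation=cv2.INTER_CUBIC)
for b,c in(((.616,-.0107),(0,255,0)),((.4563,.0002),(0,255,0))):
    cv2.polylines(im,[((proj(f,circ(*b,.094,.0225))-[x,y]+.5)*k).astype(int)],True,c,1)
cv2.imwrite("pics/r2.png",im)
```

```text
[352.36413043 198.5923913 ] 184 [0.53955982 0.07372243]
[427.96354167 201.71354167] 192 [ 0.53213371 -0.08534489]
```

View pics/r2.png

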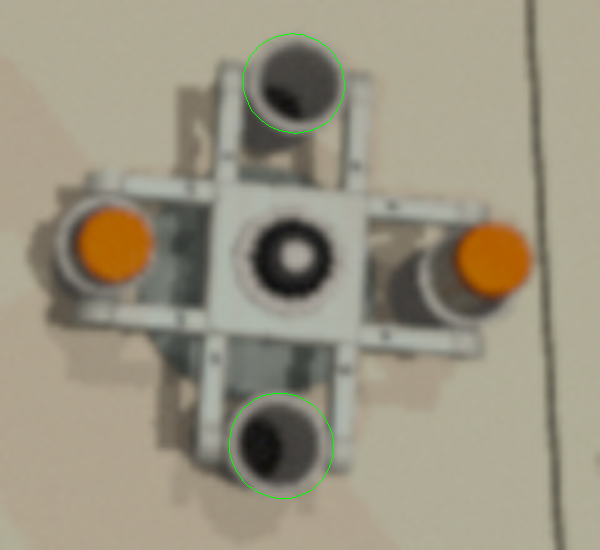

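Rims b (295,86) and d (281,443) in the crop have barely moved. I'm carrying blue_2 to b.

>>> jog_arm([
  [[0.008,-0.0275,0,0,0,-0.013,0.02],[0.008,-0.0275,0,0,0,-0.013,0.02],[0.008,-0.0275,0,0,0,-0.013,0.02],[0.01,-0.0275,0,0,0,-0.013,0.02],[0.01,-0.0275,0,0,0,-0.013,0.02],[0.013,-0.0275,0,0,0,-0.013,0.02],[0.013,-0.0275,0,0,0,-0.013,0.02],[0.013,-0.0275,0,0,0,-0.013,0.02]],
])

```text
time: 11.05
tcp_pos: [0.5617, 0.0983, 0.2453]
eef_rot: [-0.001, 0.712, 0.703, -0.001]
ft_force: [-0.4, -0.5, -1.2]
gripper_width: 0.353
grip_force: 30.0
```

>>> jog_arm([
  [[0.013,-0.0275,0,0,0,-0.013,0.02],[0.013,-0.0275,0,0,0,-0.013,0.02],[0.013,-0.0275,0,0,0,-0.013,0.02],[0.013,-0.0275,0,0,0,-0.013,0.02],[0,0,-0.015,0,0,0,0.02],[0,0,-0.02,0,0,0,0.02],[0,0,-0.015,0,0,0,0.02],[0,0,0,0,0,0,0.02]],
])

```text
time: 11.72
tcp_pos: [0.6117, -0.0102, 0.1922]
eef_rot: [-0.003, 0.73, 0.684, -0.003]
ft_force: [-1.2, 0.5, -0.3]
gripper_width: 0.354
grip_force: 30.0
```

>>> jog_arm([
  [[0,0,0,0,0,0,0.02],[0,0,0,0,0,0,0.02]],
])

```text
time: 11.88
tcp_pos: [0.6142, -0.0101, 0.1976]
eef_rot: [-0.0, 0.729, 0.684, -0.0]
ft_force: [0.6, 0.2, -0.8]
gripper_width: 0.352
grip_force: 30.0
```

```bash
python3 look.py blue .6152 -.0108 b1 .084
```

```text
tcp [ 0.6142 -0.0101  0.1976] ang -0.064 F [ 0.6  0.2 -0.8] 0.35177745419943846
```

View pics/b1.png

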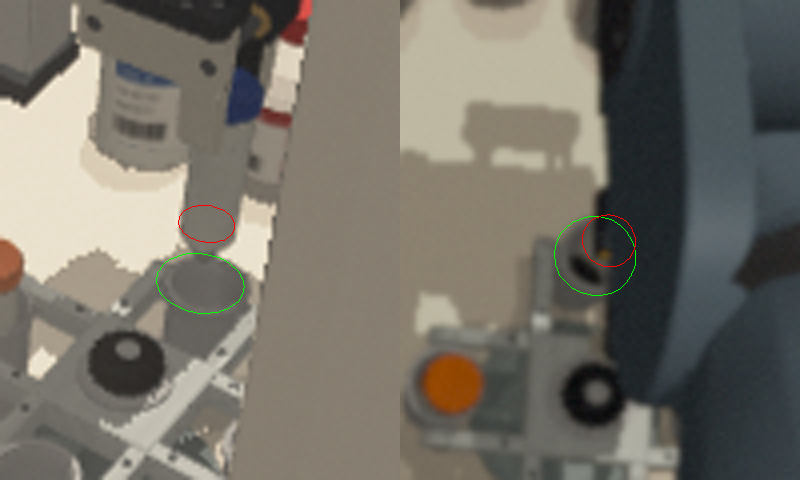

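In the scene view, the tube (185–241) and the rim (163–253) are both shifted the same ~6 px from the model, so the relative alignment is good. I'm lowering.

>>> jog_arm([
  [[0.001,-0.0007,-0.008,0,0,0,0.02],[0,0,-0.008,0,0,0,0.02],[0,0,-0.008,0,0,0,0.02],[0,0,-0.006,0,0,0,0.02],[0,0,0,0,0,0,0.02],[0,0,0,0,0,0,0.02]],
])

```text
time: 12.48
tcp_pos: [0.6151, -0.0109, 0.1671]
eef_rot: [-0.0, 0.729, 0.684, -0.0]
ft_force: [-0.7, -1.1, -0.6]
gripper_width: 0.349
grip_force: 30.0
```

```bash
python3 look.py blue .6152 -.0108 b2 .084
```

```text
tcp [ 0.6151 -0.0109  0.1671] ang -0.064 F [-0.7 -1.1 -0.6] 0.3492185685804326
```

View pics/b2.png

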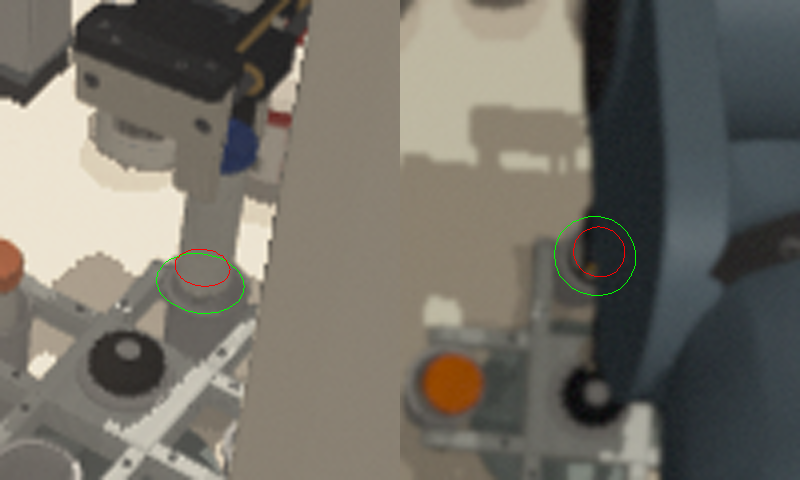

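The foot is inside bucket b's rim, at about (205,290), with no contact force. I'm continuing down.

>>> jog_arm([
  [[0,0,-0.01,0,0,0,0.02],[0,0,-0.012,0,0,0,0.02],[0,0,-0.012,0,0,0,0.02],[0,0,-0.01,0,0,0,0.02],[0,0,-0.008,0,0,0,0.02],[0,0,-0.002,0,0,0,0.02],[0,0,0,0,0,0,0.02]],
])

```text
time: 13.17
tcp_pos: [0.615, -0.0109, 0.1127]
eef_rot: [-0.0, 0.729, 0.684, -0.0]
ft_force: [-0.2, -0.4, -0.6]
gripper_width: 0.357
grip_force: 30.0
```

>>> jog_arm([
  [[0,0,-0.003,0,0,0,0.02],[0,0,-0.002,0,0,0,0.02],[0,0,-0.001,0,0,0,0.02],[0,0,-0.001,0,0,0,0.02],[0,0,0,0,0,0,0.02]],
])

```text
time: 13.58
tcp_pos: [0.6152, -0.0109, 0.1066]
eef_rot: [0.0, 0.729, 0.684, 0.0]
ft_force: [1.8, -0.3, -0.4]
gripper_width: 0.354
grip_force: 30.0
```

>>> jog_arm([
  [[0,0,-0.001,0,0,0,0.02],[0,0,-0.001,0,0,0,0.02],[0,0,0,0,0,0,0.02],[0,0,0,0,0,0,0.02]],
])

```text
time: 13.92
tcp_pos: [0.6162, -0.0109, 0.1059]
eef_rot: [0.001, 0.729, 0.684, 0.001]
ft_force: [-0.1, -0.7, 7.5]
gripper_width: 0.358
grip_force: 30.0
```

Contact at exactly the expected height, so I'm releasing and going for blue_1.

>>> jog_arm([
  [[0,0,0.0005,0,0,0,0.058],[0,0,0,0,0,0,0.058],[0,0,0,0,0,0,0.058],[0,0,0,0,0,0,0.058],[0,0,0,0,0,0,0.058],[0,0,0.02,0,0,0,0.058],[0,0,0.03,0,0,0,0.058],[0,0,0.03,0,0,0,0.058]],
])

```text
time: 14.58
tcp_pos: [0.6146, -0.0108, 0.1853]
eef_rot: [-0.001, 0.729, 0.684, -0.001]
ft_force: [0.9, -0.1, -0.1]
gripper_width: 0.627
grip_force: 0.0
```

>>> jog_arm([
  [[-0.013,0.027,0.02,0,0,0.01,0.07],[-0.013,0.027,0.01,0,0,0.01,0.07],[-0.013,0.027,0,0,0,0.01,0.07],[-0.013,0.027,0,0,0,0.01,0.07],[-0.01,0.027,0,0,0,0.01,0.07],[-0.01,0.027,0,0,0,0.01,0.07],[-0.009,0.027,0,0,0,0.01,0.07],[-0.009,0.027,0,0,0,0.01,0.07]],
])

```text
time: 15.25
tcp_pos: [0.5245, 0.2063, 0.2151]
eef_rot: [-0.0, 0.701, 0.713, -0.0]
ft_force: [0.5, 0.4, 0.1]
gripper_width: 0.756
grip_force: 0.0
```

>>> jog_arm([
  [[-0.008,0.027,0,0,0,0.01,0.07],[-0.008,0.027,0,0,0,0.01,0.07],[-0.008,0.027,0,0,0,0.01,0.07],[-0.008,0.027,0,0,0,0.01,0.07],[-0.008,0.027,0,0,0,0.01,0.07],[-0.008,0.027,0,0,0,0.01,0.07],[-0.007,0.027,0,0,0,0.01,0.07],[0,0,0,0,0,0,0.07]],
])

```text
time: 15.92
tcp_pos: [0.4687, 0.3978, 0.2149]
eef_rot: [-0.0, 0.675, 0.738, 0.0]
ft_force: [0.1, 1.3, -0.7]
gripper_width: 0.753
grip_force: 0.0
```

>>> jog_arm([
  [[0,0,0,0,0,0,0.07],[0,0,0,0,0,0,0.07]],
])

```text
time: 16.08
tcp_pos: [0.4702, 0.3936, 0.2149]
eef_rot: [0.0, 0.676, 0.737, -0.0]
ft_force: [-0.8, -0.5, -0.1]
gripper_width: 0.752
grip_force: 0.0
```

```bash
python3 chk.py
python3 - <<'E'
import cv2,numpy as np
a=cv2.imread("pics/chk_top.png")[150:260,330:450];b=cv2.imread("pics/chk_scene.png")[150:300,320:440]
a=cv2.resize(a,None,fx=3.3,fy=3.3);b=cv2.resize(b,None,fx=3.3,fy=3.3);h=max(len(a),len(b))
cv2.imwrite("pics/r3.png",np.hstack([cv2.copyMakeBorder(i,0,h-len(i),0,0,0) for i in(a,b)]))
E
```

```text
[0.4702 0.3936 0.2149] 0.086
top blue [333.5  73.3] 225 0.114 [0.8292 0.1089]
top blue [333.5  73.3] 225 0.132 [0.8204 0.1098]
top blue [390.9 163.4] 155 0.114 [ 0.6191 -0.014 ]
top blue [390.9 163.4] 155 0.132 [ 0.615  -0.0103]
top blue [199.4 232.2] 161 0.114 [0.4719 0.3981]
top blue [199.4 232.2] 161 0.132 [0.4711 0.3926]
top orange [352.3 198.6] 185 0.114 [0.542 0.072]
top orange [352.3 198.6] 185 0.132 [0.5396 0.0738]
top orange [428.  201.7] 194 0.114 [ 0.5343 -0.0908]
top orange [428.  201.7] 194 0.132 [ 0.5321 -0.0854]
scene blue [390.7 127.3] 170 0.114 [0.8582 0.1283]
scene blue [390.7 127.3] 170 0.132 [0.8325 0.1176]
scene blue [402.4 194.9] 125 0.114 [ 0.6394 -0.0044]
scene blue [402.4 194.9] 125 0.132 [ 0.6201 -0.0112]
scene orange [347.2 202.8] 179 0.114 [0.5577 0.082 ]
scene orange [347.2 202.8] 179 0.132 [0.5408 0.0727]
```

View pics/r3.png

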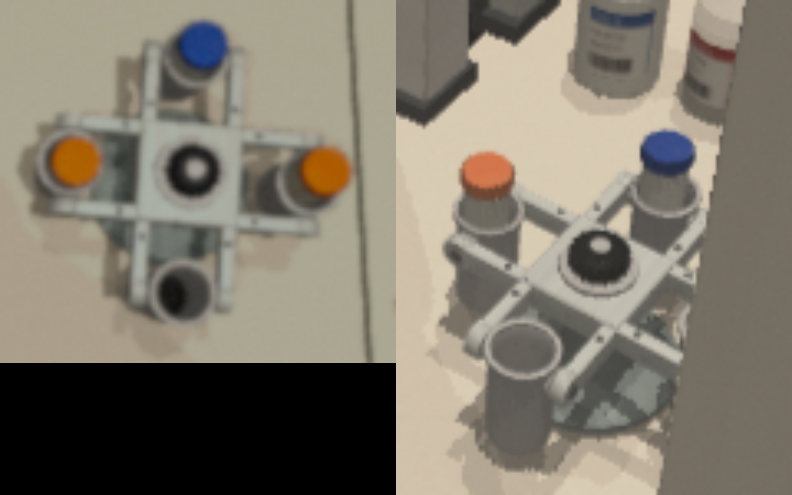

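The blue cap at b (203,46) and the orange at c (75,162) sit at the same height as bucket_a's. Now I'm grasping blue_1.

>>> jog_arm([
  [[0.0018,0.0046,-0.02,0,0,0.005,0.07],[0,0,-0.03,0,0,0,0.07],[0,0,-0.03,0,0,0,0.07],[0,0,-0.022,0,0,0,0.07],[0,0,-0.015,0,0,0,0.07],[0,0,-0.01,0,0,0,0.07],[0,0,0,0,0,0,0.05],[0,0,0,0,0,0,0.02]],
])

```text
time: 16.85
tcp_pos: [0.4725, 0.3984, 0.0886]
eef_rot: [0.0, 0.674, 0.738, 0.0]
ft_force: [0.6, -0.3, 0.3]
gripper_width: 0.659
grip_force: 0.0
```

>>> jog_arm([
  [[0,0,0,0,0,0,0.02],[0,0,0,0,0,0,0.02],[0,0,0,0,0,0,0.02],[0,0,0,0,0,0,0.02],[0,0,0,0,0,0,0.02],[0,0,0,0,0,0,0.02],[0,0,0,0,0,0,0.02]],
])

```text
time: 17.43
tcp_pos: [0.4723, 0.3989, 0.0886]
eef_rot: [0.0, 0.674, 0.739, 0.0]
ft_force: [-0.4, -0.9, 4.1]
gripper_width: 0.351
grip_force: 30.0
```

>>> jog_arm([
  [[0,0,0.01,0,0,0,0.02],[0,0,0.02,0,0,0,0.02],[0,0,0.03,0,0,0,0.02],[0,0,0.03,0,0,0,0.02],[0,0,0.03,0,0,0,0.02],[0,0,0.03,0,0,0,0.02],[0,0,0.01,0,0,0,0.02],[0,0,0,0,0,0,0.02]],
])

```text
time: 18.1
tcp_pos: [0.4727, 0.3993, 0.251]
eef_rot: [0.0, 0.674, 0.739, 0.002]
ft_force: [-0.0, -0.9, -1.4]
gripper_width: 0.353
grip_force: 30.0
```

>>> jog_arm([
  [[-0.001,-0.0266,0,0,0,-0.0107,0.02],[-0.001,-0.0266,0,0,0,-0.0107,0.02],[-0.001,-0.0266,0,0,0,-0.0107,0.02],[-0.001,-0.0266,0,0,0,-0.0107,0.02],[-0.001,-0.0266,0,0,0,-0.0107,0.02],[-0.001,-0.0266,0,0,0,-0.0107,0.02],[-0.001,-0.0266,0,0,0,-0.0107,0.02],[-0.001,-0.0266,0,0,0,-0.0107,0.02]],
])

```text
time: 18.77
tcp_pos: [0.4629, 0.1844, 0.2462]
eef_rot: [-0.001, 0.705, 0.709, -0.001]
ft_force: [0.6, -0.0, -1.6]
gripper_width: 0.351
grip_force: 30.0
```

>>> jog_arm([
  [[-0.001,-0.0266,0,0,0,-0.0107,0.02],[-0.001,-0.0266,0,0,0,-0.0107,0.02],[-0.001,-0.0266,0,0,0,-0.0107,0.02],[-0.001,-0.0266,0,0,0,-0.0107,0.02],[-0.001,-0.0266,0,0,0,-0.0107,0.02],[-0.001,-0.0266,0,0,0,-0.0107,0.02],[-0.001,-0.0266,0,0,0,-0.0107,0.02],[0,0,0,0,0,0,0.02]],
])

```text
time: 19.43
tcp_pos: [0.456, -0.0034, 0.2464]
eef_rot: [-0.001, 0.732, 0.681, -0.001]
ft_force: [0.3, 1.4, -0.8]
gripper_width: 0.355
grip_force: 30.0
```

>>> jog_arm([
  [[0,0,-0.02,0,0,0,0.02],[0,0,-0.02,0,0,0,0.02],[0,0,-0.01,0,0,0,0.02],[0,0,0,0,0,0,0.02],[0,0,0,0,0,0,0.02]],
])

```text
time: 19.85
tcp_pos: [0.4567, 0.0, 0.1977]
eef_rot: [-0.001, 0.731, 0.682, -0.001]
ft_force: [0.3, 0.3, -0.5]
gripper_width: 0.349
grip_force: 30.0
```

```bash
python3 look.py blue .457 -.0003 d1 .084
```

```text
tcp [0.4567 0.     0.1977] ang -0.069 F [ 0.3  0.3 -0.5] 0.34932807804842697
```

View pics/d1.png

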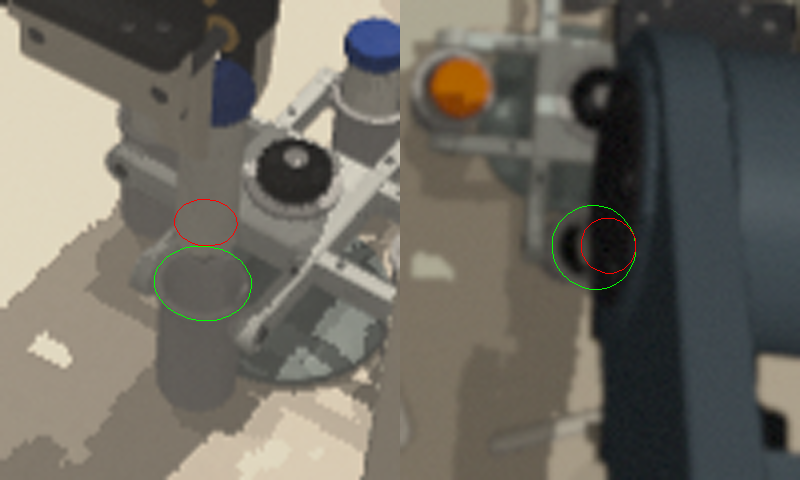

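The tube (177–241) hangs over bucket d's rim (about 157–250), so it is aligned. I'm lowering until the foot is in, then checking the force.

>>> jog_arm([
  [[0,-0.0002,-0.008,0,0,0,0.02],[0,0,-0.008,0,0,0,0.02],[0,0,-0.008,0,0,0,0.02],[0,0,-0.006,0,0,0,0.02],[0,0,0,0,0,0,0.02],[0,0,0,0,0,0,0.02]],
])

```text
time: 20.45
tcp_pos: [0.4569, -0.0005, 0.1677]
eef_rot: [-0.0, 0.731, 0.682, -0.0]
ft_force: [-0.3, -0.1, -0.1]
gripper_width: 0.35
grip_force: 30.0
```

>>> jog_arm([
  [[0,0,-0.006,0,0,0,0.02],[0,0,-0.006,0,0,0,0.02],[0,0,-0.003,0,0,0,0.02],[0,0,0,0,0,0,0.02]],
])

```text
time: 20.78
tcp_pos: [0.4566, -0.0005, 0.1523]
eef_rot: [-0.0, 0.731, 0.682, -0.0]
ft_force: [-0.1, 0.4, -0.6]
gripper_width: 0.352
grip_force: 30.0
```

>>> jog_arm([
  [[0,0,-0.01,0,0,0,0.02],[0,0,-0.01,0,0,0,0.02],[0,0,-0.01,0,0,0,0.02],[0,0,-0.008,0,0,0,0.02],[0,0,-0.002,0,0,0,0.02],[0,0,0,0,0,0,0.02]],
])

```text
time: 21.28
tcp_pos: [0.4566, -0.0005, 0.1123]
eef_rot: [-0.001, 0.731, 0.682, -0.001]
ft_force: [-0.1, 0.1, -0.9]
gripper_width: 0.35
grip_force: 30.0
```

>>> jog_arm([
  [[0,0,-0.002,0,0,0,0.02],[0,0,-0.002,0,0,0,0.02],[0,0,-0.001,0,0,0,0.02],[0,0,0,0,0,0,0.02],[0,0,0,0,0,0,0.02]],
])

```text
time: 21.7
tcp_pos: [0.4571, -0.0005, 0.1083]
eef_rot: [0.0, 0.731, 0.682, 0.0]
ft_force: [0.3, 0.5, -1.3]
gripper_width: 0.352
grip_force: 30.0
```

>>> jog_arm([
  [[0,0,-0.001,0,0,0,0.02],[0,0,-0.001,0,0,0,0.02],[0,0,0,0,0,0,0.02],[0,0,0,0,0,0,0.02]],
])

```text
time: 22.03
tcp_pos: [0.4574, -0.0005, 0.1065]
eef_rot: [0.0, 0.731, 0.682, 0.0]
ft_force: [0.8, 0.7, 4.9]
gripper_width: 0.354
grip_force: 30.0
```

Contact at the expected height. I'm releasing, rising and backing away to the left.

>>> jog_arm([
  [[0,0,0,0,0,0,0.058],[0,0,0,0,0,0,0.058],[0,0,0,0,0,0,0.058],[0,0,0,0,0,0,0.058],[0,0,0,0,0,0,0.058],[0,0,0.02,0,0,0,0.058],[0,0,0.03,0,0,0,0.058],[0,0,0.03,0,0,0,0.058]],
])

```text
time: 22.7
tcp_pos: [0.4564, -0.0004, 0.1867]
eef_rot: [-0.001, 0.731, 0.682, -0.001]
ft_force: [0.4, -0.1, -0.1]
gripper_width: 0.623
grip_force: 0.0
```

>>> jog_arm([
  [[0,0.015,0.03,0,0,0,0.058],[0,0.027,0.02,0,0,0,0.058],[0,0.027,0,0,0,0,0.058],[0,0.027,0,0,0,0,0.058],[0,0.027,0,0,0,0,0.058],[0,0.027,0,0,0,0,0.058],[0,0.027,0,0,0,0,0.058],[0,0.027,0,0,0,0,0.058]],
])

```text
time: 23.37
tcp_pos: [0.4568, 0.2049, 0.2361]
eef_rot: [-0.0, 0.731, 0.682, -0.0]
ft_force: [0.5, 0.1, 0.3]
gripper_width: 0.622
grip_force: 0.0
```

>>> jog_arm([
  [[0,0.027,0,0,0,0,0.058],[0,0.027,0,0,0,0,0.058],[0,0.027,0,0,0,0,0.058],[0,0.027,0,0,0,0,0.058],[0,0,0,0,0,0,0.058],[0,0,0,0,0,0,0.058],[0,0,0,0,0,0,0.058],[0,0,0,0,0,0,0.058]],
])

```text
time: 24.03
tcp_pos: [0.4571, 0.3107, 0.2361]
eef_rot: [0.0, 0.732, 0.682, -0.0]
ft_force: [-0.2, 0.3, -0.1]
gripper_width: 0.626
grip_force: 0.0
```

```bash
python3 chk.py
python3 - <<'E'
import cv2,numpy as np
a=cv2.imread("pics/chk_top.png")[150:260,330:450];b=cv2.imread("pics/chk_scene.png")[150:300,320:440]
a=cv2.resize(a,None,fx=3.3,fy=3.3);b=cv2.resize(b,None,fx=3.3,fy=3.3);h=max(len(a),len(b))
cv2.imwrite("pics/r4.png",np.hstack([cv2.copyMakeBorder(i,0,h-len(i),0,0,0) for i in(a,b)]))
E
```

```text
[0.4571 0.3107 0.2361] -0.07
top blue [333.5  73.3] 226 0.114 [0.8293 0.1089]
top blue [333.5  73.3] 226 0.132 [0.8205 0.1098]
top blue [390.9 163.4] 154 0.114 [ 0.6192 -0.0139]
top blue [390.9 163.4] 154 0.132 [ 0.615  -0.0102]
top blue [387.8 236.2] 174 0.114 [ 0.4611 -0.0016]
top blue [387.8 236.2] 174 0.132 [0.4605 0.0018]
top orange [352.3 198.6] 185 0.114 [0.5419 0.072 ]
top orange [352.3 198.6] 185 0.132 [0.5395 0.0738]
top orange [427.9 201.7] 193 0.114 [ 0.5343 -0.0907]
top orange [427.9 201.7] 193 0.132 [ 0.5321 -0.0853]
scene blue [390.7 127.3] 168 0.114 [0.8584 0.1281]
scene blue [390.7 127.3] 168 0.132 [0.8326 0.1175]
scene blue [402.3 194.9] 125 0.114 [ 0.6394 -0.0044]
scene blue [402.3 194.9] 125 0.132 [ 0.6201 -0.0111]
scene blue [359.7 240.6] 148 0.114 [0.4797 0.0098]
scene blue [359.7 240.6] 148 0.132 [0.465  0.0027]
scene orange [347.2 202.8] 178 0.114 [0.5578 0.0819]
scene orange [347.2 202.8] 178 0.132 [0.5409 0.0727]
```

View pics/r4.png

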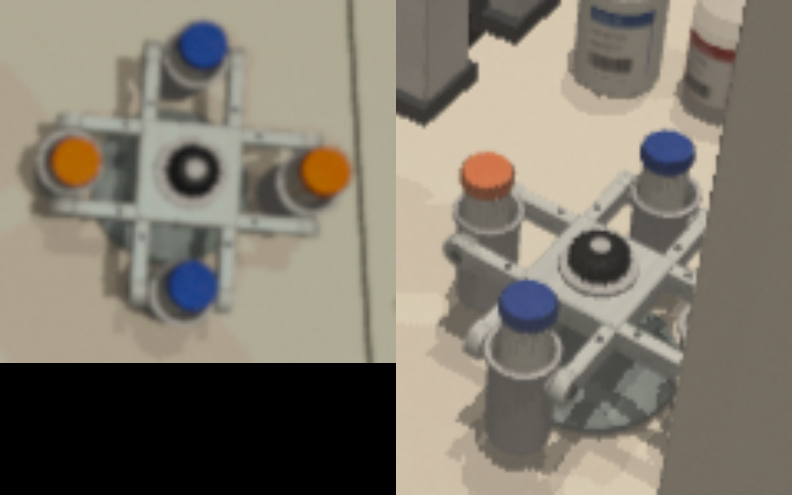

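All four buckets are loaded: orange at (75,162) and (326,172), blue at (203,46) and (192,287). Cap heights match the earlier rack bias, so every tube is fully down, and the arm is clear.

```bash
python3 -c "
from plant import *
print(sign_off())"
```

```text
the job is handed in; nothing more can be done
None
```

I loaded and handed in the rotor at about 24 s: the orange tube is opposite the loaded orange one, and the two blue tubes are opposite each other in buckets b and d. All three tubes I placed are released and seated fully down, though the one in bucket d may lean slightly within its clearance. The white tube was left in the rack.

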